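# Load the specimen camera and click its carriage into the focus notch

### The arm

A 7-joint arm with a two-finger parallel gripper is mounted at the origin on the work surface. World frame = base frame: x ahead of the robot, y to its left, z up, the work surface at z = 0. Lengths are in mm, angles in rad, forces in N, time in s.
With the tool pointing down it reaches from about 400 to 875 mm from the base axis. Payload 4.4 kg.
Tool frame: the origin (TCP) lies at the very end of the fingers, on their centre line; the grasp point (between the pads) lies 19 mm behind it; z points along the fingers, y is the line along which they close (so a half turn about z gives the same grasp; the last joint's range is limited). The gripper opens to 85 mm and grips with 20 to 120 N. Pads are 22 mm wide; open, the fingers measure 114 mm over their backs; the gripper's body (76 mm by 85 mm) begins 54 mm behind the grasp point. The pads swing forward as they close: fully open they stand 13 mm farther back than shut.
Start: joints at [-1.305, 0.628, 0.038, 1.517, -0.027, 0.996, -0.02], TCP at [211.711, 614.57, 231.313] pointing down, gripper open.
Joint ranges: [-3.06, 3.06], [-0.37, 2.12], [-1.25, 1.32], [0.18, 2.47], [-1.1, 4.24], [0.23, 1.98], [-2.94, 2.94]. Speed limits (rad/s): [2.57, 2.57, 3.14, 3.14, 3.14, 3.14, 3.14].

### API

Orientations are given as [roll, pitch, yaw] about the fixed x, y, z axes, in that order (R = Rz(yaw) Ry(pitch) Rx(roll)).
In Python, from cell import ctrl gives the robot as it stands.
- The arm moves only by the tool step_arm, never from a script. Its argument "series" is a list that holds one entry, the list of rows, each a list of 7 numbers: the turn, a rotation vector about the tool's x, y, z as a fraction of full scale, then the shift along the tool's x, y, z as a fraction of full scale, then the closure, from 0 (fully open) to 1 (shut). In form: [[[ax, ay, az, tx, ty, tz, gripper], ...]]. A call has 1 to 12 rows; each row shifts and turns the commanded pose from where the row before left it, along the tool's axes as they then stand; what a row does not reach is not made up. Full scale, the value 1, is 150 mm for a shift and 45 degrees for a turn. A row lasts 1/10 s, in which the tool goes at most 50 mm and 8.59 degrees, less where a joint would pass 70% of its speed; a pose out of reach is approached as far as the arm can. A call with a number of a shift or a turn outside -1 to 1 is refused whole. A call with a gripper value outside its range is refused whole. The fingers move at their own pace and stop on an object; the grip force is fixed at half the most. Time passes only in rows, so rows that do not move let the fingers close. It gives the time, the measured TCP pose, the force, the opening and the grip force at its end, in the units of the state.
- ctrl.read_state(): the state, without advancing time (a new reading comes with each control period).
- ctrl.get_image(name): name is "scene" or "side" or "wrist"; returns a dict with "img" (400x640x3 uint8, red, green, blue), "fx", "fy", "cx", "cy" (pixels), "R" (3x3) and "t" (3): a world point X has camera coordinates R X + t. Camera axes: x right, y down, z forward; pixel columns grow to the right and rows downward; lengths in mm; the calibration is good to about 2 mm. A picture is of the moment at which its call begins. There is no depth.
- ctrl.finish_job(): hands the job in; it is judged then, once.
Trained networks look in a picture, given as the dict that the camera call returned (one of the last four; its "shot" number tells which), for a name from the list of things; names that differ only in an ending like _2 or _b are one class to them, and where a whole thing is asked for, a point or a joint stands for the part that bears it (a point fixed in the world has none). Each returns a list of dicts, best first, with "score" (0 to 1); they miss things now and then, are a little off and sometimes report something else, mostly with a low value. They report only what shows in the picture. A call takes as long as a camera call. They do not tell look-alikes from the thing itself.
- ctrl.recognise(picture, thing): "centre" ([column, row] in pixels, amid what is visible of it).
The state is a dict: "clock": time; "qpos": joint angles; "qd": joint speeds; "tau": joint torques, N m; "eef_pos": TCP position; "tool_rot": TCP orientation; "force": force on the tool from outside, world axes, zero at the start; "torque": the same for the moment, N m; "width": finger opening in mm; "gripper_force": force on a finger pad.
Only numpy, scipy, OpenCV 4.12 (cv2) and the standard library are available. Lean on these libraries where they do the work, as an engineer would, in place of code of your own. Each camera call takes 0.05 s, during which the arm holds its last target. There are 200 camera calls.

### The job

Stand the tall slim specimen jar upright in the round seat of the camera's sliding carriage and let go of it, then pinch the carriage's square post and slide the carriage along its rail towards the camera until you feel the ball detent drop into its notch, never running on to the far end of the rail. Finish while still holding the post pinched in the gripper with the carriage at rest in the notch; leave the two squat jars and the carton where they stand.

Things in the scene. Friction and masses are not known exactly. Their poses are not given: they have to be found in the camera images.
- jar_mid (a point): centre (37.5 mm above its foot) of the jar to load: the tall slim one, amber with a white screw cap, 40 mm across and 75 mm tall, 70 to 140 g; it stands upright on the table
- seat (a point): centre of the floor of the round black seat on the carriage, where the jar's foot must stand; the floor is about 34 mm above the table, inside a ring 48 mm across within, 58 mm across outside, whose rim is 12 mm above this floor
- post (a point): centre, for gripping, of the square black post that is the carriage's handle: 18 mm by 18 mm (sides along the rail's x and y), upright, its top 22 mm above this point; the carriage's plate is 28 mm below this point. The post stands 90 mm from the seat's centre, on the robot's side of the rail
- rail: the fixed aluminium rail, origin on the table under its middle. The carriage slides along the rail's +y axis towards the camera, a white box 105 mm tall, 90 mm wide, whose lens front is 156 mm along +y from the origin, in line with the seat. x axis: from the post's side to the seat's side; z up
- carriage (a joint): travel along the rail, m: 0 away from the camera, 0.150 at the far end stop; starts at 0 to 0.02, drag 1.5 N, stays where left. The one notch lies somewhere from 0.075 to 0.115, in a strip hidden in the rail, elsewhere each time: feel for it. For 5 mm before its middle the ball pulls the carriage forward with 5 to 9 N, for 5 mm past it pushes back as hard, so a carriage let go there centres itself
- pin (a joint): height, m, of the sprung steel plunger: a 7 mm pin standing out of the middle of the carriage's plate, between post and seat, with the detent ball at its lower end. About -0.0006 while the ball rides on the strip (pin top 7 mm above the plate), about -0.0046 (pin 4 mm lower) with the ball fully in the notch
- squat_a_mid (a point): centre (24 mm up) of a squat amber jar with a white cap, 60 mm across, 48 mm tall: a bystander
- squat_b_mid (a point): centre of the other squat jar, same size: a bystander
- carton: brown cardboard carton 80 x 120 x 60 mm (x, y, z), origin under its middle: a bystander
Mind the look-alikes: they are no part of the job. Leave any yellow look-alike of the part that bears jar_mid alone.

How it is judged:
By the outcome, as a careful person would: the job done as asked, in the order asked, and still so for the second after the job is handed in, while the arm keeps its last pose, push and grip.
It also fails if it takes over 58 s, if anything falls off the work surface, if the arm or the gripper's body presses on something with over 40 N, if the wrist force passes 120 N, or if a joint passes its speed limit or range.

## Working session

There is one attempt and no reset: what is moved stays moved. The work goes in short steps, Python scripts to look and compute and a tool call to move; the robot and the scene stay as the last step left them, time stands still between calls to the robot, and variables do not carry over. Pictures are saved under pics/ and viewed, at most 10 in all, crops included, and the job is handed in when it is done.

Besides the shell and the picture viewer there is one more tool, called after ">>>" by a JSON object that holds its "api" and its "payload". step_arm: Moves the arm, as the interface text tells. Shift numbers are shares of 150 mm and turn numbers shares of 45 degrees, none past 1 either way. Its arguments: {"type":"object","properties":{"series":{"type":"array","items":{"type":"array","items":{"type":"array","items":{"type":"number","minimum":-1,"maximum":1}}}}},"required":["series"]}

```bash
mkdir -p pics; ls
cat > h.py <<'E'
import numpy as np,cv2
from cell import ctrl
def ray(p,uv):
    R=np.array(p["R"]);t=np.array(p["t"])
    d=R.T@np.array([(uv[0]-p["cx"])/p["fx"],(uv[1]-p["cy"])/p["fy"],1]);return -R.T@t,d/np.linalg.norm(d)
def atz(p,uv,z):
    o,d=ray(p,uv);return o+d*(z-o[2])/d[2]
def proj(p,X):
    c=np.array(p["R"])@np.array(X,float)+np.array(p["t"]);return np.array([p["fx"]*c[0]/c[2]+p["cx"],p["fy"]*c[1]/c[2]+p["cy"]])
def save(p,n): cv2.imwrite("pics/"+n,cv2.cvtColor(np.asarray(p["img"]),cv2.COLOR_RGB2BGR))
E
python3 - <<'E'
from h import *
Z=dict(jar_mid=37.5,seat=34,post=60,rail=10,pin=40,squat_a_mid=24,carton=30)
for n in ["scene","side"]:
    p=ctrl.get_image(n);save(p,n+"0.png");print(n,ray(p,(320,200)))
    for k,z in Z.items():
        for d in ctrl.recognise(p,k)[:4]: print(k,np.round(d["centre"]),round(d["score"],2),np.round(atz(p,d["centre"],z)))
s=ctrl.read_state();print(s["clock"],s["eef_pos"],s["tool_rot"],s["width"],s["force"])
E
```

```text
pics
scene (array([1034.48130475, -369.16536011,  557.43539037]), array([-0.66377347,  0.29007475, -0.68939206]))
jar_mid [213. 180.] 0.76 [ 376. -334.   38.]
jar_mid [262. 189.] 0.68 [ 450. -247.   38.]
jar_mid [245. 216.] 0.63 [ 513. -301.   38.]
jar_mid [245. 161.] 0.6 [ 342. -251.   38.]
seat [356. 183.] 0.67 [514. -57.  34.]
seat [262. 186.] 0.36 [ 437. -241.   34.]
post [354. 188.] 0.95 [554. -83.  60.]
rail [438. 181.] 0.85 [566. 124.  10.]
rail [356. 184.] 0.73 [495. -46.  10.]
squat_a_mid [198. 226.] 0.78 [ 487. -389.   24.]
carton [424. 283.] 0.76 [781. -75.  30.]
carton [287. 250.] 0.45 [ 621. -256.   30.]
side (array([536.97456434, 352.45737365, 609.4384523 ]), array([ 0.06767387, -0.67041772, -0.73889128]))
jar_mid [425. 179.] 0.7 [ 361. -258.   38.]
jar_mid [409. 154.] 0.7 [ 392. -340.   38.]
jar_mid [388. 181.] 0.59 [ 443. -240.   38.]
seat [352. 248.] 0.69 [516. -52.  34.]
seat [314. 175.] 0.6 [ 612. -246.   34.]
post [351. 248.] 0.88 [519. -35.  60.]
rail [318. 335.] 0.66 [562. 113.  10.]
squat_a_mid [370. 142.] 0.6 [ 486. -391.   24.]
squat_a_mid [386. 182.] 0.54 [ 447. -251.   24.]
squat_a_mid [354. 247.] 0.34 [512. -63.  24.]
carton [216. 231.] 0.72 [789. -67.  30.]
0.8 [211.70349861 614.55869169 231.33624002] [ 3.14156913e+00 -6.85002655e-05  2.80975147e+00] 85.58706111353582 [-0.94807828  0.80266938  0.49105449]
```

View pics/scene0.png

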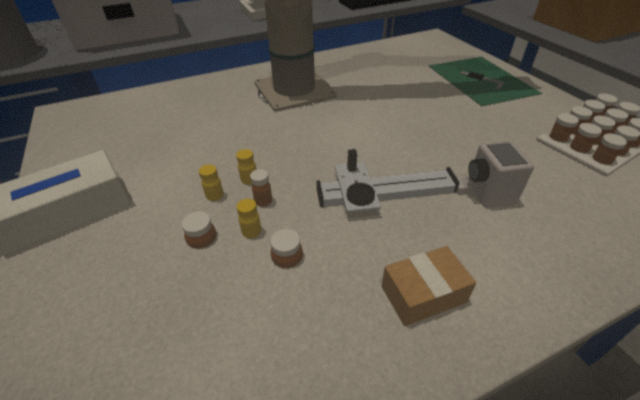

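View pics/side0.png

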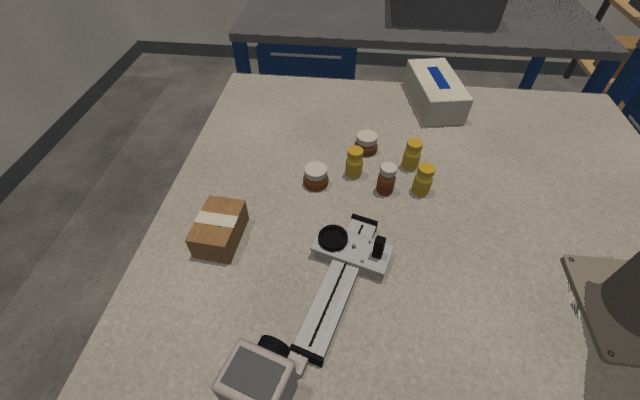

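The jars in the picture: amber with a white cap at scene (261,187) / side (387,180). The yellow look-alikes are at scene (211,182), (246,165) and (249,217), and the squat jars at (199,228) and (286,247). The amber tall slim one is the target. The seat is at scene (361,194) / side (333,237), and the post at scene (352,160) / side (379,246). I'll confirm with an enlarged crop.

Run:
```python
from h import *
a=cv2.imread("pics/scene0.png");b=cv2.imread("pics/side0.png")
def g(i,x,y,w,h,s): return np.clip(cv2.resize(i[y:y+h,x:x+w],None,fx=s,fy=s,interpolation=cv2.INTER_CUBIC)*1.5,0,255).astype(np.uint8)
c=np.zeros((600,800,3),np.uint8)
c[:280,:320]=g(a,220,140,80,70,4);c[:280,320:800]=g(a,310,145,120,70,4)
c[280:600,:320]=g(b,350,140,80,80,4);c[280:600,320:800]=g(b,290,210,120,80,4)
cv2.imwrite("pics/crop.png",c)
```

```text
(no output)
```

View pics/crop.png

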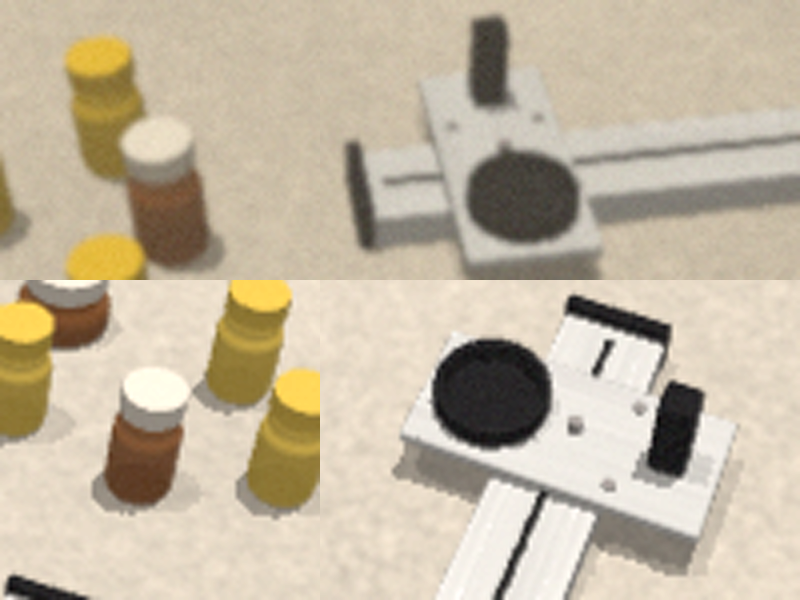

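The crop confirms that the amber jar with the white cap, scene (261,187) / side (387,180), is the target. The yellow ones around it are look-alikes and constrain the approach.

Run:
```python
from h import *
S=ctrl.get_image("scene");D=ctrl.get_image("side")
def tri(a,b):
    (o1,d1),(o2,d2)=ray(S,a),ray(D,b)
    k=np.linalg.lstsq(np.c_[d1,-d2],o2-o1,rcond=None)[0];A=o1+k[0]*d1;B=o2+k[1]*d2
    return np.round((A+B)/2,1),round(np.linalg.norm(A-B),1)
for n,a,b,z in [("cap",(259.5,174.5),(388.75,167),75),("rim",(360.5,194),(333,238),46),("posttop",(352.25,150),(381.25,238.3),82),("postbase",(352,170),(377.5,257),32),("pin",(356,182),(353.75,246),39),("yel1",(245,153),(425,166),75),("yel3",(248,203),(355.5,151),75),("yel2",(208,169),(414,143.5),75),("squatb",(285,239),(316,169),48),("squata",(197,220),(367,136),48)]:
    print(n,tri(a,b),np.round(atz(S,a,z),1),np.round(atz(D,b,z),1))
for n,a in [("groove start",(361.3,226.2)),("groove end",(311,345))]: print(n,np.round(atz(D,a,20),1))
for n,a in [("g",(332,190)),("g2",(446,177))]: print(n,np.round(atz(S,a,20),1))
```

```text
cap (array([ 447.7, -246.1,   74.7]), np.float64(0.5)) [ 448.4 -246.1   75. ] [ 447.6 -246.1   75. ]
rim (array([553.7, -68.5,  38.3]), np.float64(1.0)) [561.4 -72.8  46. ] [553.1 -63.2  46. ]
posttop (array([466.7, -43.3,  84.6]), np.float64(1.4)) [464.5 -41.4  82. ] [465.8 -45.8  82. ]
postbase (array([466.3, -41. ,  28.2]), np.float64(1.1)) [471.  -43.2  32. ] [466.3 -38.9  32. ]
pin (array([512.7, -56.6,  34.6]), np.float64(1.4)) [517.9 -59.   39. ] [512.3 -54.1  39. ]
yel1 (array([ 370.2, -253.3,   79.5]), np.float64(0.1)) [ 363.9 -252.2   75. ] [ 368.9 -258.3   75. ]
yel3 (array([ 521.4, -291.1,   76.2]), np.float64(1.2)) [ 519.3 -291.1   75. ] [ 521.8 -291.8   75. ]
yel2 (array([ 386.3, -336.8,   74.6]), np.float64(3.1)) [ 384.6 -337.4   75. ] [ 387.6 -334.1   75. ]
squatb (array([ 607.8, -252.8,   46.4]), np.float64(0.3)) [ 608.9 -253.2   48. ] [ 607.7 -250.9   48. ]
squata (array([ 494.3, -386.9,   47.8]), np.float64(1.6)) [ 493.6 -387.3   48. ] [ 494.9 -385.6   48. ]
groove start [ 498.2 -119.1   20. ]
groove end [571.4 134.6  20. ]
g [ 499.8 -106.8   20. ]
g2 [570.4 140.4  20. ]
```

>>> {"api": "step_arm", "payload": {"series": [[[0,0,-0.065,-0.233,-0.233,0,0],[0,0,0,-0.233,-0.233,0,0],[0,0,0,-0.233,-0.233,0,0],[0,0,0,-0.233,-0.233,0,0],[0,0,0,-0.233,-0.233,0,0],[0,0,0,-0.233,-0.233,0,0],[0,0,0,-0.233,-0.233,0,0],[0,0,0,-0.233,-0.233,0,0],[0,0,0,-0.233,-0.233,0,0],[0,0,0,-0.233,-0.233,0,0],[0,0,0,-0.233,-0.233,0,0],[0,0,0,-0.233,-0.233,0,0]]]}}

```text
clock: 2.1
eef_pos: [497.1, 92.4, 231.6]
tool_rot: [3.141, 0.001, 2.861]
force: [1.6, 0.0, 0.7]
width: 85.8
gripper_force: 0.0
```

>>> {"api": "step_arm", "payload": {"series": [[[0,0,0,-0.107,-0.28,0,0],[0,0,0,-0.107,-0.28,0,0],[0,0,0,-0.107,-0.28,0,0],[0,0,0,0,0,0,0],[0,0,0,0,0,0,0]]]}}

```text
clock: 2.6
eef_pos: [507.6, -41.4, 231.4]
tool_rot: [3.141, 0.0, 2.858]
force: [-0.6, 1.1, -0.3]
width: 85.0
gripper_force: 0.0
```

Run:
```python
from h import *
p=ctrl.get_image("wrist");save(p,"w1.png")
for k,z in dict(seat=34,post=60,pin=39,rail=20).items():
    for d in ctrl.recognise(p,k)[:2]: print(k,np.round(d["centre"]),round(d["score"],2),np.round(atz(p,d["centre"],z)))
for X in [(447.7,-246,75),(554,-68,46),(466.5,-42.5,82),(448,-246,0)]: print(proj(p,X))
print(ray(p,(320,200)))
```

```text
seat [305. 174.] 0.61 [507. -54.  34.]
post [302. 176.] 0.81 [502. -54.  60.]
post [113. 172.] 0.39 [ 444. -238.   60.]
rail [449. 192.] 0.73 [578. 101.  20.]
[ 98.40964744 181.34601338]
[304.76212101 219.44852216]
[302.37242116 142.51081165]
[139.08559467 164.93447024]
(array([427.90378384, -18.5423609 , 373.45714367]), array([ 0.31422284, -0.07723683, -0.94620213]))
```

View pics/w1.png

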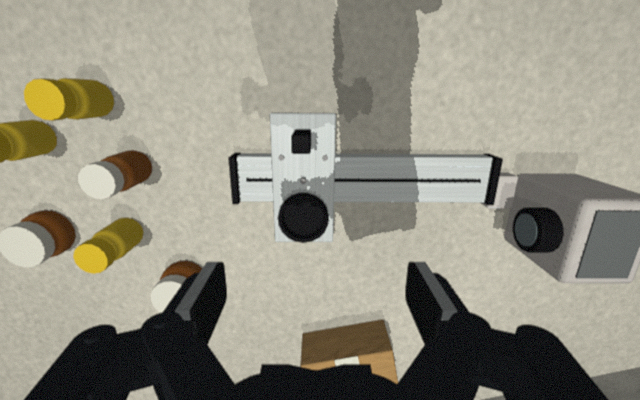

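The wrist view shows the seat rim at (303,217), the post top at (301,141), the pin at (303,180), and the jar's cap at (98,181). All match the prior estimates.

Run:
```python
from h import *
p=ctrl.get_image("wrist");im=np.asarray(p["img"]).astype(int)
def blob(x0,y0,x1,y1,f):
    m=f(im[y0:y1,x0:x1]).astype(np.uint8);n,l,s,c=cv2.connectedComponentsWithStats(m);i=1+np.argmax(s[1:,4]);return c[i]+[x0,y0],s[i]
dk=lambda a:a.max(2)<70
for n,b,f,z in [("rim",(274,186,334,240),dk,46),("posttop",(285,120,320,160),dk,82),("cap",(70,150,120,200),lambda a:(a.min(2)>195),72)]:
    c,s=blob(*b,f);print(n,c,s,np.round(atz(p,c,z),1))
a,b=atz(p,(247,180),20),atz(p,(480,181.5),20);print(a,b,np.degrees(np.arctan2(*(b-a)[:2])))
print(np.round(atz(p,(273,114),32)-atz(p,(276,241),32),1),np.round(atz(p,(303,180),39)))
```

```text
rim [300.23980942 217.06670196] [   2    7   50   47 1889] [550.  -68.7  46. ]
posttop [298.41686747 142.03855422] [  4  11  20  23 415] [465.1 -43.1  82. ]
cap [ 92.89624724 180.96909492] [  6  15  36  33 906] [ 447.3 -250.6   72. ]
[ 498.50837214 -118.84467234   20.        ] [574.28758359 140.51005569  20.        ] 16.287499668671014
[-140.5   42.9    0. ] [512. -54.  39.]
```

>>> {"api": "step_arm", "payload": {"series": [[[0,0,0,0,-0.287,0,0],[0,0,0,0,-0.287,0,0],[0,0,0,0,-0.287,0,0],[0,0,0,0,-0.287,0,0],[0,0,0,0,-0.287,0,0],[0,0,0,0,0,0.25,0],[0,0,0,0,0,0.25,0],[0,0,0,0,0,0.17,0],[0,0,0,0,0,0,0],[0,0,0,0,0,0,0]]]}}

```text
clock: 3.9
eef_pos: [448.4, -246.6, 131.1]
tool_rot: [3.141, -0.0, 2.862]
force: [-0.0, -0.3, 1.1]
width: 85.2
gripper_force: 0.0
```

Run:
```python
from h import *
p=ctrl.get_image("wrist");save(p,"w2.png")
for d in ctrl.recognise(p,"jar_mid")[:4]: print(np.round(d["centre"]),round(d["score"],2),np.round(atz(p,d["centre"],37.5),1))
for X in [(447.7,-246,75),(448,-246,0)]: print(proj(p,X))
```

```text
[168. 160.] 0.87 [ 384.7 -344.7   37.5]
[313. 208.] 0.8 [ 451.4 -249.9   37.5]
[265.  98.] 0.71 [ 362.2 -259.4   37.5]
[281. 302.] 0.71 [ 529.  -302.1   37.5]
[316.71697331 220.15750685]
[316.54210467 188.63241035]
```

View pics/w2.png

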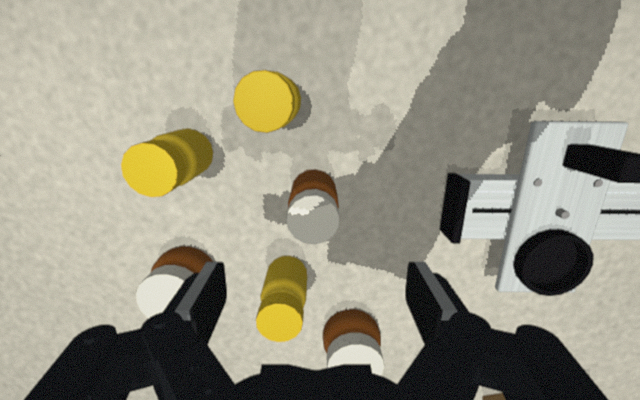

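>>> {"api": "step_arm", "payload": {"series": [[[0,0,0,0,-0.013,0.24,0],[0,0,0,0,0,0.24,0],[0,0,0,0,0,0.16,0],[0,0,0,0,0,0.08,0],[0,0,0,0,0,0,0],[0,0,0,0,0,0,1],[0,0,0,0,0,0,1],[0,0,0,0,0,0,1],[0,0,0,0,0,0,1],[0,0,0,0,0,0,1],[0,0,0,0,0,0,1],[0,0,0,0,0,0,1]]]}}

```text
clock: 5.2
eef_pos: [448.2, -249.3, 24.3]
tool_rot: [-3.141, 0.002, 2.861]
force: [-0.2, 0.1, 8.3]
width: 37.7
gripper_force: 59.4
```

>>> {"api": "step_arm", "payload": {"series": [[[0,0,0,0,0,-0.1,1],[0,0,0,0,0,-0.18,1],[0,0,0,0,0,-0.2,1],[0,0,0,0,0,-0.2,1],[0,0,0,-0.066,0.27,0,1],[0,0,0,-0.066,0.27,0,1],[0,0,0,-0.066,0.27,0,1],[0,0,0,-0.066,0.27,0,1],[0,0,0,-0.066,0.27,0,1],[0,0,0,0,0,0,1],[0,0,0,0,0,0,1],[0,0,0,0,0,0,1]]]}}

```text
clock: 6.4
eef_pos: [550.3, -69.4, 125.0]
tool_rot: [-3.141, -0.0, 2.859]
force: [-0.1, -1.0, -0.8]
width: 37.7
gripper_force: 60.7
```

Run:
```python
from h import *
c=np.zeros((600,800,3),np.uint8)
for n in ["scene","side","wrist"]:
    p=ctrl.get_image(n);save(p,n+"3.png")
    X=[(552,-68,46),(552,-68,115)];print(n,[np.round(proj(p,x)) for x in X])
a=cv2.imread("pics/scene3.png");b=cv2.imread("pics/side3.png");w=cv2.imread("pics/wrist3.png")
g=lambda i,x,y,w,h,s:np.clip(cv2.resize(i[y:y+h,x:x+w],None,fx=s,fy=s,interpolation=cv2.INTER_CUBIC)*1.4,0,255).astype(np.uint8)
c[:300,:400]=g(a,310,120,100,75,4);c[:300,400:]=g(b,290,175,100,75,4);c[300:,:480]=g(w,160,40,320,200,1.5)
c[300:,480:]=g(a,310,150,80,75,4)
cv2.imwrite("pics/c3.png",c)
s=ctrl.read_state();print(s["eef_pos"],s["width"],s["force"])
```

```text
scene [array([360., 191.]), array([362., 164.])]
side [array([334., 236.]), array([335., 213.])]
wrist [array([319., 211.]), array([320., 256.])]
[550.43408754 -69.69182871 124.95321083] 37.54166330694428 [ 0.56241082  0.5009821  -0.25212996]
```

View pics/c3.png

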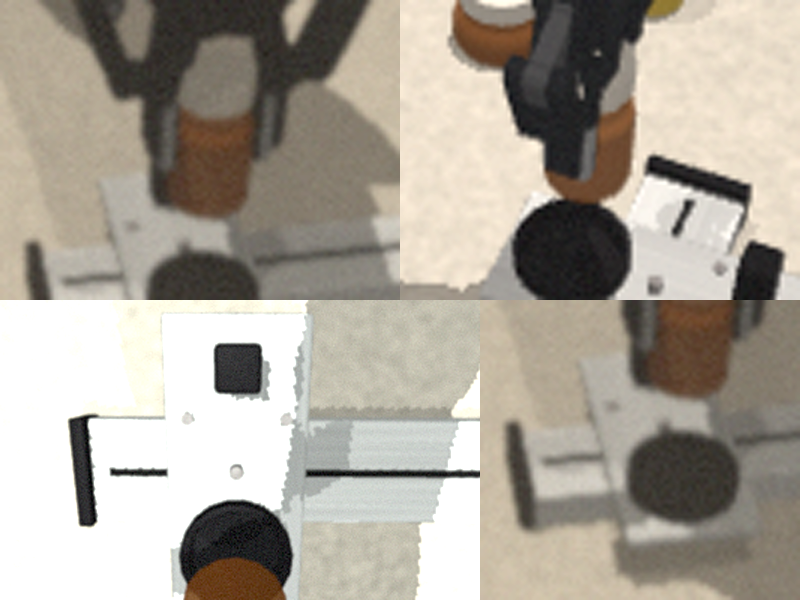

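The jar hangs upright over the seat. I'll measure the remaining offset between its foot and the ring.

Run:
```python
from h import *
p=ctrl.get_image("wrist");im=np.asarray(p["img"]).astype(int)
br=((im[...,0]-im[...,2])>35).astype(np.uint8);br[:, :230]=0;br[:,420:]=0;br[:150]=0
n,l,s,c=cv2.connectedComponentsWithStats(br);i=1+np.argmax(s[1:,4]);print("brown",s[i])
dk=(im.max(2)<60).astype(np.uint8);sub=dk[165:235,260:380]
n,l,s2,c=cv2.connectedComponentsWithStats(sub);j=1+np.argmax(s2[1:,4]);print("ring",s2[j]+[260,165,0,0,0])
x,y,w,h,_=s[i]
m=(l*0)
ys,xs=np.where(br[y:y+45]);top=y
for r in range(y,y+40,5):
    q=np.where(br[r,x:x+w])[0]+x;print(r,q.min(),q.max())
rx=np.array([.96,-.28]);e=atz(p,(x+w/2-.5,top),100.7)[:2];print("jar",e+20*rx)
X0,Y0,W,H,_=s2[j]+[260,165,0,0,0]
e=atz(p,(X0+W/2-.5,Y0),46)[:2];print("ringtop-based",e+29*rx)
print(ctrl.read_state()["eef_pos"])
```

```text
brown [ 273  212   86   79 4101]
ring [ 280  174   75   58 2750]
212 313 320
217 298 334
222 291 340
227 287 344
232 285 347
237 283 349
242 282 350
247 281 351
jar [551.31720213 -70.43407741]
ringtop-based [552.30521908 -69.67265101]
[550.53796071 -69.45605992 124.90092429]
```

>>> {"api": "step_arm", "payload": {"series": [[[0,0,0,-0.008,0.007,0.12,1],[0,0,0,0,0,0.12,1],[0,0,0,0,0,0.08,1],[0,0,0,0,0,0.02,1],[0,0,0,0,0,0.02,1],[0,0,0,0,0,0.02,1],[0,0,0,0,0,0.02,1],[0,0,0,0,0,0,1]]]}}

```text
clock: 7.4
eef_pos: [552.6, -67.4, 64.8]
tool_rot: [-3.142, 0.0, 2.861]
force: [-0.4, 0.3, -1.2]
width: 38.1
gripper_force: 60.7
```

>>> {"api": "step_arm", "payload": {"series": [[[0,0,0,0,0,0.014,1],[0,0,0,0,0,0.014,1],[0,0,0,0,0,0.01,1],[0,0,0,0,0,0,1],[0,0,0,0,0,0,1]]]}}

```text
clock: 7.9
eef_pos: [552.6, -67.4, 59.1]
tool_rot: [-3.142, 0.0, 2.861]
force: [0.4, -0.4, -1.6]
width: 38.3
gripper_force: 60.7
```

>>> {"api": "step_arm", "payload": {"series": [[[0,0,0,0,0,0.008,1],[0,0,0,0,0,0,1]]]}}

```text
clock: 8.1
eef_pos: [552.7, -67.4, 58.4]
tool_rot: [3.141, 0.0, 2.861]
force: [0.3, 0.5, 2.8]
width: 38.2
gripper_force: 61.1
```

>>> {"api": "step_arm", "payload": {"series": [[[0,0,0,0,0,0,0.4],[0,0,0,0,0,0,0.3],[0,0,0,0,0,0,0.1],[0,0,0,0,0,0,0],[0,0,0,0,0,0,0],[0,0,0,0,0,-0.1,0],[0,0,0,0,0,-0.2,0],[0,0,0,0,0,-0.2,0],[0,0,0,0,0,-0.2,0],[0,0,0,0.2,0,0,0],[0,0,0,0.2,0,0,0],[0,0,0,0,0,0,0]]]}}

```text
clock: 9.3
eef_pos: [490.2, -49.5, 162.8]
tool_rot: [-3.141, -0.005, 2.862]
force: [0.5, 0.8, 0.2]
width: 85.5
gripper_force: 0.0
```

Run:
```python
from h import *
P={n:ctrl.get_image(n) for n in ["scene","side","wrist"]}
for n,p in P.items(): save(p,n+"4.png")
print({n:np.round(proj(p,(466,-43,82))) for n,p in P.items()})
im=np.asarray(P["wrist"]["img"]).astype(int);u,v=proj(P["wrist"],(466,-43,82)).astype(int)
m=(im[max(0,v-35):v+35,u-40:u+40].max(2)<60).astype(np.uint8);n,l,s,c=cv2.connectedComponentsWithStats(m)
for i in range(1,n):
    if s[i,4]>80: print(s[i],c[i]+[u-40,max(0,v-35)],np.round(atz(P["wrist"],c[i]+[u-40,max(0,v-35)],82),1))
a,b,w=[cv2.imread(f"pics/{k}4.png") for k in ("scene","side","wrist")]
g=lambda i,x,y,w,h,s:np.clip(cv2.resize(i[y:y+h,x:x+w],None,fx=s,fy=s,interpolation=cv2.INTER_CUBIC)*1.4,0,255).astype(np.uint8)
c=np.zeros((600,800,3),np.uint8)
c[:300,:400]=g(a,310,130,100,75,4);c[:300,400:]=g(b,290,175,100,75,4);c[300:,:480]=g(w,160,100,320,200,1.5)
cv2.imwrite("pics/c4.png",c);print(ctrl.read_state()["eef_pos"])
```

```text
{'scene': array([352., 151.]), 'side': array([381., 240.]), 'wrist': array([315., 170.])}
[ 28  16  23  33 713] [313.84151473 166.08695652] [463.3 -43.2  82. ]
[495.76556975 -50.82846511 163.1348765 ]
```

View pics/c4.png

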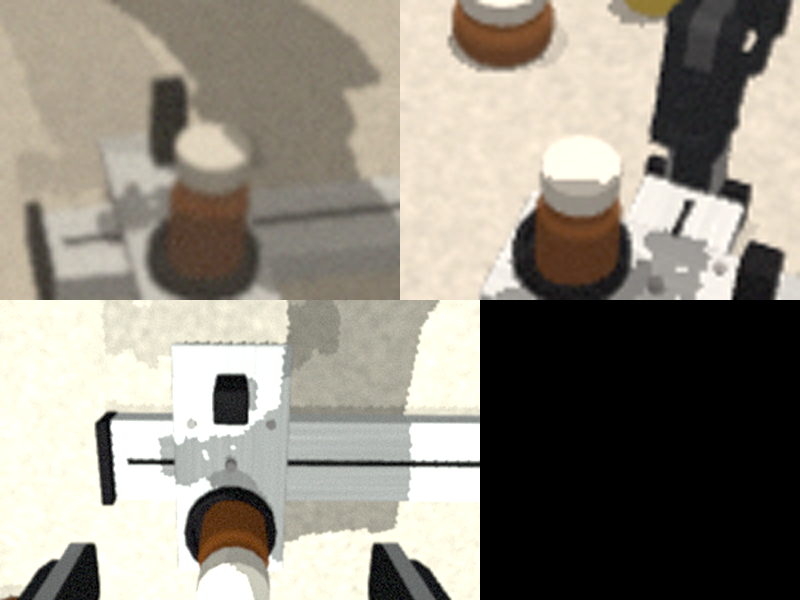

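The jar stands upright and centred in the seat, and the gripper is clear of it. The post is untouched, so I'll go pinch it now.

>>> {"api": "step_arm", "payload": {"series": [[[0,0,0,0.207,-0.006,0,0],[0,0,0,0,0,0,0],[0,0,0,0,0,0.26,0],[0,0,0,0,0,0.26,0],[0,0,0,0,0,0.2,0],[0,0,0,0,0,0.06,0],[0,0,0,0,0,0,0],[0,0,0,0,0,0,0]]]}}

```text
clock: 10.25
eef_pos: [465.9, -43.3, 46.6]
tool_rot: [3.141, 0.002, 2.861]
force: [-0.1, 0.1, 0.3]
width: 85.0
gripper_force: 0.0
```

Run:
```python
from h import *
p=ctrl.get_image("wrist");q=ctrl.get_image("side");save(p,"w5.png");save(q,"s5.png")
w=cv2.imread("pics/w5.png");s=cv2.imread("pics/s5.png")
cv2.imwrite("pics/c5.png",np.vstack([cv2.resize(w[60:360],(640,300)),cv2.resize(s[190:290,290:450],(480,300))[:, :].copy() if 0 else cv2.copyMakeBorder(cv2.resize(s[190:290,290:450],(480,300)),0,0,0,160,0)]))
s=ctrl.read_state();print(s["eef_pos"],s["force"])
```

```text
[466.08841073 -43.15339382  47.1704195 ] [-0.1130301  -0.3328054   0.44591634]
```

View pics/c5.png

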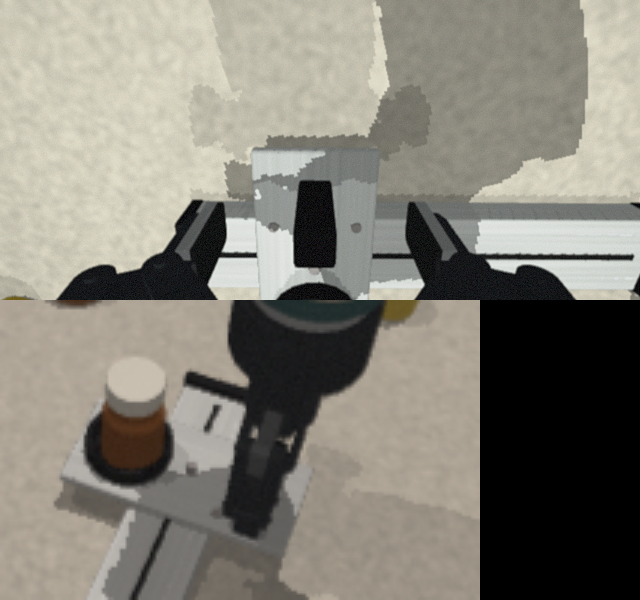

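The post stands between the fingers and the jar is still upright. Closing now.

>>> {"api": "step_arm", "payload": {"series": [[[0,0,0,0,0,0,1],[0,0,0,0,0,0,1],[0,0,0,0,0,0,1],[0,0,0,0,0,0,1],[0,0,0,0,0,0,1],[0,0,0,0,0,0,1],[0,0,0,0,0,0,1],[0,0,0,0,0,0,1],[0,0,0,0,0,0,1]]]}}

```text
clock: 11.25
eef_pos: [464.8, -43.0, 46.2]
tool_rot: [3.141, 0.0, 2.86]
force: [-0.8, -0.1, 5.0]
width: 17.3
gripper_force: 58.5
```

>>> {"api": "step_arm", "payload": {"series": [[[0,0,0,0,0.02,0,1],[0,0,0,0,0.04,0,1],[0,0,0,0,0.04,0,1],[0,0,0,0,0.04,0,1],[0,0,0,0,0.04,0,1],[0,0,0,0,0.04,0,1],[0,0,0,0,0.04,0,1],[0,0,0,0,0.04,0,1],[0,0,0,0,0.04,0,1],[0,0,0,0,0.04,0,1],[0,0,0,0,0.02,0,1],[0,0,0,0,0,0,1]]]}}

```text
clock: 12.45
eef_pos: [481.9, 14.5, 46.2]
tool_rot: [-3.141, 0.001, 2.86]
force: [0.2, -0.6, 4.4]
width: 17.2
gripper_force: 58.6
```

Run:
```python
from h import *
s=ctrl.read_state();e=np.array(s["eef_pos"]);f=np.array(s["force"]);y=np.array([.277,.961,0]);print(e,(e-[464.8,-43,0])@y,f@y,f,s["width"],s["gripper_force"])
```

```text
[481.87198152  14.46842188  46.17728556] 59.95609230506593 -0.5662064747764213 [ 0.1973224  -0.64606116  4.41522372] 17.165040111928974 58.603203892707825
```

Moved 60 mm, so travel is about 63 mm. From here I go in 2 mm steps and watch the force along the rail.

>>> {"api": "step_arm", "payload": {"series": [[[0,0,0,0,0.0133,0,1],[0,0,0,0,0.0133,0,1],[0,0,0,0,0,0,1]]]}}

```text
clock: 12.75
eef_pos: [482.9, 18.1, 46.2]
tool_rot: [-3.141, 0.001, 2.86]
force: [0.2, -1.5, 4.4]
width: 17.2
gripper_force: 58.7
```

>>> {"api": "step_arm", "payload": {"series": [[[0,0,0,0,0.0133,0,1],[0,0,0,0,0,0,1]]]}}

```text
clock: 12.95
eef_pos: [483.5, 20.0, 46.2]
tool_rot: [-3.142, 0.001, 2.86]
force: [-0.9, -1.1, 5.0]
width: 16.9
gripper_force: 58.7
```

>>> {"api": "step_arm", "payload": {"series": [[[0,0,0,0,0.0133,0,1],[0,0,0,0,0,0,1]]]}}

```text
clock: 13.15
eef_pos: [484.1, 21.9, 46.2]
tool_rot: [-3.142, 0.001, 2.86]
force: [0.6, -1.8, 5.0]
width: 17.1
gripper_force: 58.6
```

>>> {"api": "step_arm", "payload": {"series": [[[0,0,0,0,0.0133,0,1],[0,0,0,0,0,0,1]]]}}

```text
clock: 13.35
eef_pos: [484.7, 23.9, 46.2]
tool_rot: [-3.142, 0.001, 2.86]
force: [-0.1, -1.6, 5.1]
width: 17.4
gripper_force: 58.6
```

>>> {"api": "step_arm", "payload": {"series": [[[0,0,0,0,0.0133,0,1],[0,0,0,0,0,0,1]]]}}

```text
clock: 13.55
eef_pos: [485.2, 25.8, 46.2]
tool_rot: [-3.142, 0.001, 2.86]
force: [-0.4, -0.8, 4.8]
width: 17.2
gripper_force: 58.6
```

>>> {"api": "step_arm", "payload": {"series": [[[0,0,0,0,0.0133,0,1],[0,0,0,0,0,0,1]]]}}

```text
clock: 13.75
eef_pos: [485.8, 27.7, 46.2]
tool_rot: [-3.142, 0.001, 2.86]
force: [-0.8, -1.4, 5.8]
width: 17.0
gripper_force: 58.6
```

>>> {"api": "step_arm", "payload": {"series": [[[0,0,0,0,0.0133,0,1],[0,0,0,0,0,0,1]]]}}

```text
clock: 13.95
eef_pos: [486.4, 29.6, 46.2]
tool_rot: [3.142, 0.001, 2.86]
force: [-0.1, -0.2, 6.0]
width: 17.5
gripper_force: 58.6
```

>>> {"api": "step_arm", "payload": {"series": [[[0,0,0,0,0.0133,0,1],[0,0,0,0,0,0,1]]]}}

```text
clock: 14.15
eef_pos: [487.1, 32.0, 46.2]
tool_rot: [3.141, 0.001, 2.86]
force: [0.5, 1.2, 5.8]
width: 17.6
gripper_force: 58.6
```

>>> {"api": "step_arm", "payload": {"series": [[[0,0,0,0,0.0133,0,1],[0,0,0,0,0,0,1]]]}}

```text
clock: 14.35
eef_pos: [488.2, 35.5, 46.2]
tool_rot: [3.139, 0.002, 2.862]
force: [2.5, 6.5, 3.6]
width: 17.5
gripper_force: 58.7
```

The ball is pulling forward at about +7 N, so the carriage has entered the notch. Next come 1 mm steps until the force swings through zero.

>>> {"api": "step_arm", "payload": {"series": [[[0,0,0,0,0.0067,0,1],[0,0,0,0,0,0,1]]]}}

```text
clock: 14.55
eef_pos: [488.6, 37.0, 46.2]
tool_rot: [3.139, 0.002, 2.862]
force: [2.3, 5.9, 4.4]
width: 17.1
gripper_force: 58.7
```

>>> {"api": "step_arm", "payload": {"series": [[[0,0,0,0,0.0067,0,1],[0,0,0,0,0,0,1]]]}}

```text
clock: 14.75
eef_pos: [488.6, 37.2, 46.2]
tool_rot: [3.14, 0.002, 2.862]
force: [2.2, 4.8, 5.1]
width: 17.2
gripper_force: 58.8
```

>>> {"api": "step_arm", "payload": {"series": [[[0,0,0,0,0.0067,0,1],[0,0,0,0,0,0,1]]]}}

```text
clock: 14.95
eef_pos: [488.7, 37.2, 46.2]
tool_rot: [3.141, 0.001, 2.861]
force: [1.9, 2.2, 5.9]
width: 17.3
gripper_force: 59.0
```

>>> {"api": "step_arm", "payload": {"series": [[[0,0,0,0,0.0067,0,1],[0,0,0,0,0,0,1]]]}}

```text
clock: 15.15
eef_pos: [488.7, 37.4, 46.2]
tool_rot: [3.142, 0.001, 2.86]
force: [1.1, 1.6, 6.0]
width: 16.9
gripper_force: 59.0
```

>>> {"api": "step_arm", "payload": {"series": [[[0,0,0,0,0.004,0,1],[0,0,0,0,0,0,1],[0,0,0,0,0,0,1],[0,0,0,0,0,0,1]]]}}

```text
clock: 15.55
eef_pos: [488.7, 37.4, 46.2]
tool_rot: [-3.141, 0.001, 2.86]
force: [1.4, -1.2, 6.5]
width: 17.2
gripper_force: 59.1
```

Run:
```python
from h import *
s=ctrl.read_state();print(s["eef_pos"],s["force"],s["width"],np.abs(s["qd"]).max())
a,b,w=[(save(ctrl.get_image(k),k+"6.png"),cv2.imread(f"pics/{k}6.png"))[1] for k in ("scene","side","wrist")]
g=lambda i,x,y,w,h,s:np.clip(cv2.resize(i[y:y+h,x:x+w],None,fx=s,fy=s,interpolation=cv2.INTER_CUBIC)*1.4,0,255).astype(np.uint8)
c=np.zeros((600,800,3),np.uint8)
c[:300,:400]=g(a,360,120,100,75,4);c[:300,400:]=g(b,280,220,100,75,4);c[300:,:]=cv2.copyMakeBorder(w[100:400],0,0,0,160,0)
cv2.imwrite("pics/c6.png",c)
```

```text
[488.67926645  37.39068544  46.15414598] [ 1.39023542 -1.23229413  6.52357764] 17.17501238242001 0.0013141532778022133
```

View pics/c6.png

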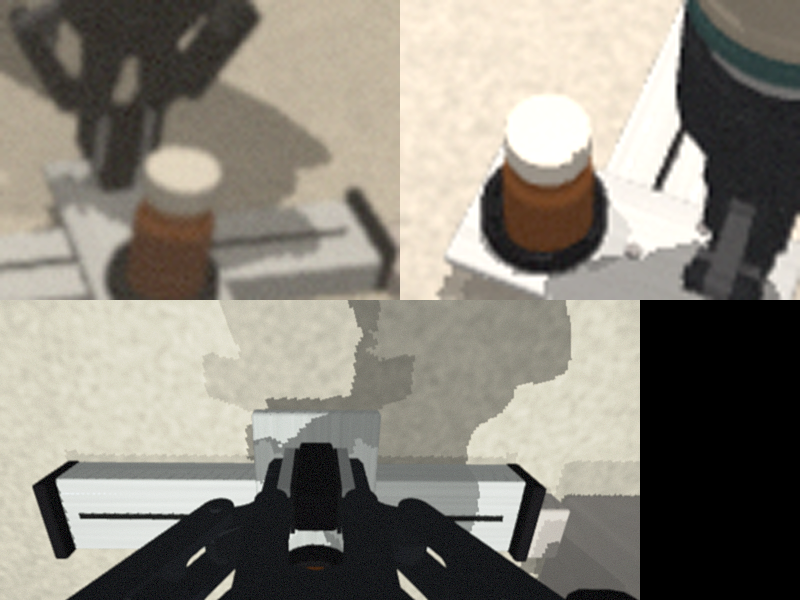

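The jar is upright in the seat at crop (545,185), the post is pinched, and the pin has sunk. The carriage is at rest at about 87 mm travel with the rail force near zero. Handing in.

```bash
python3 -c "
from cell import ctrl
print(ctrl.finish_job())"
```

```text
the job is handed in; nothing more can be done
None
```

The job is handed in: the amber jar stands upright in the seat and the carriage rests in the notch at about 87 mm travel, by my estimate. The post is still pinched in the gripper, and I never touched the bystanders or the yellow look-alikes.

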